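Strip a jammed steel jacket off its liner with the fork

TASK

One steel jacket is jammed upside down on its white brimmed liner. Keeping the pair down on the table, slide it into the blue stripping fork until the liner's brim is well under both prongs, then pull the jacket straight up so that the fork holds the liner back and it is never carried up with the jacket. Stand the jacket, still mouth down, in the middle of the yellow tray and let go; the liner stays behind in the fork.

Things in the scene. Friction and masses are not known exactly. Their poses are not given: they have to be found in the camera images.
- jacket_mid (a point): centre of the jammed steel jacket: a plain steel cup standing upside down on the liner's brim, 52 mm across, 84 mm tall, z up; this point is half-way up, 42 mm above its lower rim. Its top is 89 mm above the table. Grip it across its diameter in its upper half, above the fork's prongs; about 0.2 kg. An equal spare jacket without a white brim stands elsewhere.
- liner: white plastic liner, upside down: a round brim 104 mm across, 5 mm thick, on the table, and on it a plug 42 mm across up to 60 mm above the table, inside the jacket. A rubber ring on the plug grips the jacket with several newtons, far more than the liner's weight, until the jacket has risen about 50 mm on it. Origin: centre of the brim's underside, z up.
- fork_seat (a point): where the liner's centre belongs, on the table in the fixed fork. The fork opens to its -x (towards the robot, turned up to 15 degrees): push the pair along its +x, from at least 130 mm before this point. The two prongs run along x, 72 mm apart, undersides 14 mm and tops 24 mm above the table, tips 70 mm before this point; the brim goes under them. A bar stops the brim 7 mm past this point.
- tray_in (a point): centre of the inner floor of the yellow plastic tray, 130 x 130 mm outside with 4 mm walls and a 12 mm high rim; this point is on the floor's upper face.
Mind the look-alikes: they are no part of the job. Leave any brown or turquoise look-alike of the part that bears jacket_mid alone.

How it is judged:
By the outcome, as a careful person would: the job done as asked, in the order asked, and still so for the second after the job is handed in, with the robot touching nothing.
It also fails if it takes over 58 s, if anything falls off the work surface, if the arm or the gripper's body presses on something with over 40 N, if the wrist force passes 120 N, or if a joint passes its speed limit or range.

ROBOT

A 6-joint arm with a two-finger parallel gripper is mounted at the origin on a cart in front of the work surface, level with it; the furniture and walls round the work are solid. World frame = base frame: x ahead of the robot, y to its left, z up, the work surface at z = 0. Lengths are in m, angles in rad, forces in N, time in s.
With the tool pointing down it reaches from about 0.35 to 0.975 m from the base axis. Payload 4.9 kg.
Tool frame: the origin (TCP) lies at the very end of the fingers, on their centre line; the grasp point (between the pads) lies 19 mm behind it; z points along the fingers, y is the line along which they close (so a half turn about z gives the same grasp; the last joint's range is limited). The gripper opens to 85 mm and grips with 20 to 120 N. Pads are 22 mm wide; open, the fingers measure 114 mm over their backs; the gripper's body (76 mm by 85 mm) begins 54 mm behind the grasp point. The pads swing forward as they close: fully open they stand 13 mm farther back than shut.
Start: joints at [-1.384, 0.053, 1.613, -0, 1.476, -0.119], TCP at [0.188, -0.596, 0.231] pointing down, gripper open.
Joint ranges: [-3.01, 3.01], [-1.01, 2.22], [0.06, 2.58], [-1.02, 4.17], [0.09, 2.62], [-3.14, 3.14]. Speed limits (rad/s): [2.57, 2.57, 3.14, 3.14, 3.14, 3.14].

INTERFACE

Orientations are given as a unit quaternion [w, x, y, z].
In Python, from plant import manip gives the robot as it stands.
- The arm moves only by the tool move_arm, never from a script. Its argument "plan" is a list that holds one entry, the list of rows, each a list of 7 numbers: the shift along the tool's x, y, z as a fraction of full scale, then the turn, a rotation vector about the tool's x, y, z as a fraction of full scale, then the closure, from 0 (fully open) to 1 (shut). In form: [[[dx, dy, dz, wx, wy, wz, fingers], ...]]. A call has exactly 10 rows; each row shifts and turns the commanded pose from where the row before left it, along the tool's axes as they then stand; what a row does not reach is not made up. Full scale, the value 1, is 0.12 m for a shift and 0.15 rad for a turn. A row lasts 1/8 s, in which the tool goes at most 62.5 mm and 10.7 degrees, less where a joint would pass 70% of its speed; a pose out of reach is approached as far as the arm can. A call with a number of a shift or a turn outside -1 to 1 is refused whole. A call with a gripper value outside its range is refused whole. The fingers move at their own pace and stop on an object; the grip force is fixed at half the most. Time passes only in rows, so rows that do not move let the fingers close, or fill a call up. It gives the time, the measured TCP pose, the force, the opening and the grip force at its end, in the units of the state.
- manip.state(): the state, without advancing time (a new reading comes with each control period).
- manip.grab_frame(name): name is "scene" or "top"; returns a dict with "pixels" (420x560x3 uint8, blue, green, red), "depth" (420x560 float32, m along the optical axis (not along the pixel's ray), 0 where there is no reading), "vfov" (degrees; the focal length in pixels is half the picture's height over the tangent of half this angle, whatever the lens; pixels are square), "cx", "cy" (the principal point, pixels), "view" (4x4, takes a point from world to camera coordinates). Camera axes: x right, y down, z forward; pixel columns grow to the right and rows downward; lengths in m; the calibration is good to about 2 mm. A picture is of the moment at which its call begins.
- manip.job_done(): hands the job in; it is judged then, once.
The state is a dict: "time": time; "joint_pos": joint angles; "joint_vel": joint speeds; "joint_efforts": joint torques, N m; "tool_pos": TCP position; "tool_rot": TCP orientation; "contact_force": force on the tool from outside, world axes, zero at the start; "ft_torque": the same for the moment, N m; "gripper_width": opening from 0.0 (shut) to 1.0 (fully open); "grasp_force": force on a finger pad.
Only numpy, scipy, OpenCV 4.12 (cv2) and the standard library are available. Lean on these libraries where they do the work, as an engineer would, in place of code of your own. Each camera call takes 0.05 s, during which the arm holds its last target. There are 200 camera calls.

## Working session

There is one attempt and no reset: what is moved stays moved. The work goes in short steps, Python scripts to look and compute and a tool call to move; the robot and the scene stay as the last step left them, time stands still between calls to the robot, and variables do not carry over. Pictures are saved under pics/ and viewed, at most 10 in all, crops included, and the job is handed in when it is done.

Besides the shell and the picture viewer there is one more tool, called after "Call:" as a command line: name --argument value ..., lists and objects as JSON in quotes. move_arm: Moves the arm, as the interface text tells. Its arguments: {"type":"object","properties":{"plan":{"type":"array"}},"required":["plan"]}

```bash
mkdir -p pics
cat > h.py <<'E'
import numpy as np, cv2
from plant import manip
def grab(n):
    f=manip.grab_frame(n); cv2.imwrite(f'pics/_{n}.png',f['pixels']); np.savez(f'{n}.npz',**{k:np.array(v) for k,v in f.items()}); return f
def load(n): return dict(np.load(f'{n}.npz'))
def world(f,u=None,v=None):
    d=f['depth']; F=d.shape[0]/2/np.tan(np.radians(f['vfov'])/2)
    vv,uu=np.mgrid[:d.shape[0],:d.shape[1]]
    P=np.stack([(uu-f['cx'])/F*d,(vv-f['cy'])/F*d,d],-1)
    V=np.array(f['view']); W=(P-V[:3,3])@V[:3,:3]
    W[d==0]=np.nan
    return W
E
python3 - <<'E'
from h import *
for n in('scene','top'):
    f=grab(n); V=f['view']; print(n,f['vfov'],f['cx'],f['cy'],-V[:3,:3].T@V[:3,3],V[:3,:3].round(2).tolist())
a=cv2.imread('pics/_scene.png');b=cv2.imread('pics/_top.png')
cv2.imwrite('pics/s1.png',a);cv2.imwrite('pics/t1.png',b)
s=manip.state();print(s)
E
```

```text
scene 56.67537025772768 283.29829071937917 207.0747089773708 [0.03152352 0.78177281 0.56310289] [[-0.87, -0.49, -0.01], [-0.23, 0.44, -0.87], [0.43, -0.75, -0.5]]
top 53.59952070884963 277.7649973187408 203.36340924133498 [0.38959383 0.03348454 1.07740903] [[-0.02, -1.0, 0.02], [-0.99, 0.02, -0.1], [0.1, -0.02, -0.99]]
{'time': 0.1, 'joint_pos': array([-1.38400407e+00,  5.33207894e-02,  1.61416506e+00, -6.88797999e-06,
        1.47602962e+00, -1.18990413e-01]), 'joint_vel': array([ 0.00053644, -0.00182967, -0.00278322,  0.00049428, -0.00055775,
       -0.00158919]), 'joint_efforts': array([ 1.26475356e-03, -3.94902885e+01, -3.71360707e+01, -4.71829730e-05,
        3.90198897e-03, -9.36808220e-06]), 'tool_pos': array([ 0.18804637, -0.59543621,  0.23016241]), 'tool_rot': array([-9.60741007e-04,  9.88334363e-01,  1.52296628e-01, -3.60126827e-05]), 'contact_force': array([-0.28991802,  0.36506923,  0.39068182]), 'ft_torque': array([0.03131178, 0.01199912, 0.05841378]), 'grasp_force': 0.0, 'gripper_width': 0.9994223971284532}
```

View pics/s1.png

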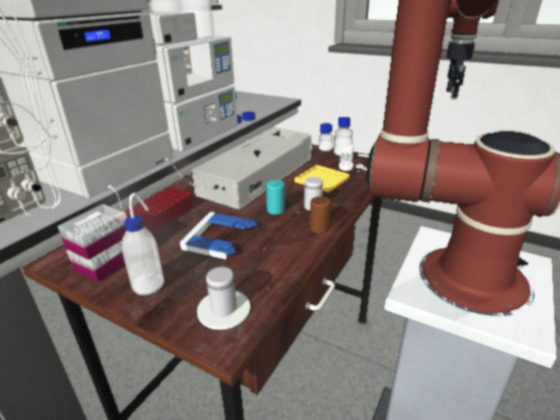

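View pics/t1.png

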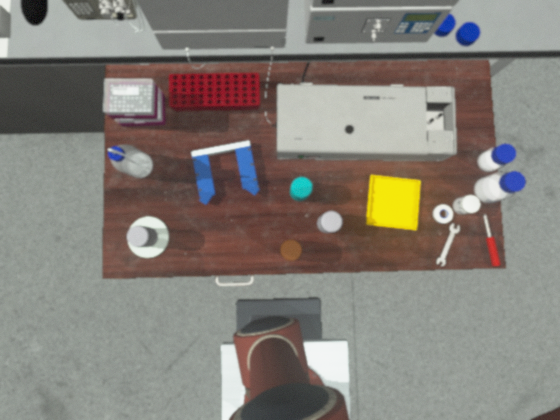

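Both views show the candidates for the jacket:
- steel cup on the white brim: scene (221,290), top (142,236). This is the jammed pair.
- spare steel cup without a brim: scene (313,192), top (330,222).
- turquoise cup: top (301,188).
- brown cup: top (290,250).

The fork is at top (225,170), opening towards the robot, and the yellow tray is at top (393,203). I choose the cup on the brim and will measure it next.

```bash
cat > meas.py <<'E'
from h import *
def circ(p):
    A=np.c_[2*p,np.ones(len(p))];s=np.linalg.lstsq(A,(p**2).sum(1),rcond=None)[0];return s[:2],np.sqrt(s[2]+s[:2]@s[:2])
def blob(m):
    n,l,st,c=cv2.connectedComponentsWithStats(m.astype(np.uint8));k=1+np.argmax(st[1:,4]);return l==k
def rep(name,W,m):
    p=W[m];print(name,m.sum(),'mean',np.nanmean(p,0).round(4),'med z',np.nanmedian(p[:,2]).round(4),'min',np.nanmin(p,0).round(3),'max',np.nanmax(p,0).round(3))
    return p
E
python3 - <<'E'
from meas import *
f=load('top');W=world(f);hsv=cv2.cvtColor(f['pixels'],cv2.COLOR_BGR2HSV);H,S,V=[hsv[...,i] for i in range(3)]
z=W[...,2];vv,uu=np.mgrid[:420,:560]
box=lambda a,b,c,d:(uu>a)&(uu<b)&(vv>c)&(vv<d)
print('table z',z[260,180],z[230,260],z[180,340])
brim=box(115,180,205,265)&(S<70)&(V>120)&(z<.02); p=rep('brim',W,brim)
# brim by min enclosing circle of xy (full union of brim)
q=p[:,:2].astype(np.float32); print('enclosing',cv2.minEnclosingCircle(q), cv2.fitEllipse(cv2.convexHull(q)))
for nm,b in(('pairtop',box(115,180,205,265)),('spare',box(310,350,205,240)),):
    m=blob(b&(z>.08)&(z<.1)); p=rep(nm,W,m); print(cv2.minEnclosingCircle(p[:,:2].astype(np.float32)))
tr=blob((H>20)&(H<35)&(S>150)&(V>120)); p=rep('tray',W,tr); print(cv2.minAreaRect(p[:,:2].astype(np.float32)))
bl=box(180,270,135,210)&(H>95)&(H<125)&(S>110)
n,l,st,c=cv2.connectedComponentsWithStats(bl.astype(np.uint8))
for k in range(1,n):
    if st[k,4]>150:
        p=rep('prong',W,l==k); p=p[abs(p[:,2]-.024)<.008][:,:2].astype(np.float32); r=cv2.minAreaRect(p);print(r,cv2.boxPoints(r).round(4).tolist())
im=f['pixels']
a=cv2.resize(im[195:275,100:200],None,fx=4,fy=4,interpolation=cv2.INTER_CUBIC);b=cv2.resize(im[130:210,175:275],None,fx=4,fy=4,interpolation=cv2.INTER_CUBIC)
cv2.imwrite('pics/c1.png',np.hstack([a,b]))
E
```

```text
table z 0.002637605704805959 -0.0005195903808221326 -0.00025584620434808273
brim 951 mean [0.4214 0.3357 0.0049] med z 0.0053 min [ 0.357  0.291 -0.006] max [0.479 0.4   0.018]
enclosing ((0.4164334535598755, 0.35151153802871704), 0.06498633325099945) ((0.41767364740371704, 0.34803804755210876), (0.10738521069288254, 0.12760327756404877), 65.94615173339844)
pairtop 390 mean [0.4224 0.3412 0.0891] med z 0.0894 min [0.397 0.317 0.081] max [0.446 0.368 0.095]
((0.4230974018573761, 0.3429546356201172), 0.02649526856839657)
spare 350 mean [ 0.4466 -0.117   0.0845] med z 0.0844 min [ 0.423 -0.142  0.08 ] max [ 0.472 -0.093  0.09 ]
((0.44644856452941895, -0.11753977835178375), 0.025855394080281258)
tray 2733 mean [ 0.4976 -0.2937  0.0054] med z 0.0049 min [ 0.424 -0.371 -0.004] max [ 0.574 -0.219  0.017]
((0.4988270401954651, -0.29642003774642944), (0.13766373693943024, 0.13847649097442627), 81.56766510009766)
prong 679 mean [0.5887 0.0854 0.0216] med z 0.0218 min [ 0.525  0.058 -0.001] max [0.648 0.115 0.027]
((0.5854443311691284, 0.08545510470867157), (0.12489461898803711, 0.03947246074676514), 10.351462364196777) [[0.5205000042915344, 0.09359999746084213], [0.5275999903678894, 0.05480000004172325], [0.6503999829292297, 0.07729999721050262], [0.6432999968528748, 0.1160999983549118]]
prong 689 mean [0.5689 0.1956 0.0214] med z 0.0218 min [ 0.504  0.17  -0.004] max [0.629 0.222 0.029]
((0.5664135217666626, 0.19596868753433228), (0.1244547888636589, 0.039870843291282654), 10.190963745117188) [[0.5016000270843506, 0.2046000063419342], [0.5087000131607056, 0.16529999673366547], [0.6312000155448914, 0.1873999983072281], [0.6241000294685364, 0.22660000622272491]]
```

View pics/c1.png

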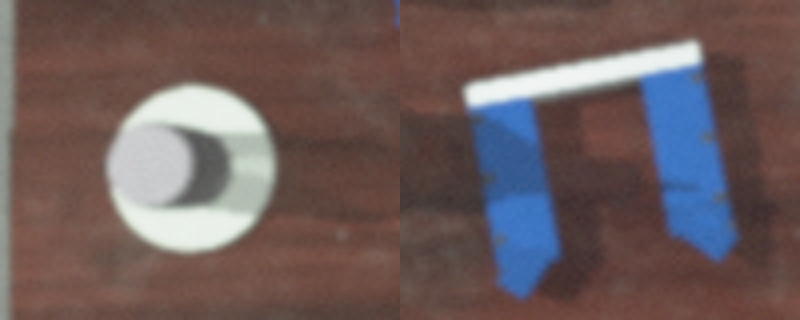

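The crop confirms it. The grey cup sits at about the brim's centre (crop (190,165)), at (0.4225, 0.3415) with its top at 0.089 m. The fork is turned about 10.2°, with its seat near (0.582, 0.1415). First I swing over at a safe height, with the tool x axis turned to the fork's direction.

Call:
move_arm --plan '[[[0.29, -0.35, 0, 0, 0, 0.85, 0], [0.29, -0.35, 0, 0, 0, 0, 0], [0.29, -0.35, 0, 0, 0, 0, 0], [0.29, -0.35, 0, 0, 0, 0, 0], [0.29, -0.35, 0, 0, 0, 0, 0], [0.29, -0.35, 0, 0, 0, 0, 0], [0.29, -0.35, 0, 0, 0, 0, 0], [0.29, -0.35, 0, 0, 0, 0, 0], [0.29, -0.35, 0, 0, 0, 0, 0], [0.29, -0.35, 0, 0, 0, 0, 0]]]'

```text
time: 1.35
tool_pos: [0.4503, -0.1161, 0.231]
tool_rot: [0.0, 0.996, 0.089, -0.0]
contact_force: [-0.5, -0.7, 0.1]
gripper_width: 1.002
grasp_force: 0.0
```

```bash
cat > go.py <<'E'
import sys
from h import *
from scipy.spatial.transform import Rotation as Ro
s=manip.state();w,x,y,z=s['tool_rot'];R=Ro.from_quat([x,y,z,w])
ax=R.as_matrix();print('t',s['time'],'pos',s['tool_pos'].round(4),'xang',np.degrees(np.arctan2(ax[1,0],ax[0,0])).round(2),'toolz',ax[:,2].round(4),'F',s['contact_force'].round(2),'w',round(s['gripper_width'],3),'g',round(s['grasp_force'],1),'q',s['joint_pos'].round(2))
if len(sys.argv)>3:
    t=np.array([float(a) for a in sys.argv[1:4]]);print('shift in full scales',(ax.T@(t-s['tool_pos'])/.12).round(3))
    c,sn=np.cos(np.radians(10.2)),np.sin(np.radians(10.2))
    Rt=np.array([[c,sn,0],[sn,-c,0],[0,0,-1]]);print('turn',(Ro.from_matrix(ax.T@Rt).as_rotvec()/.15).round(3))
E
python3 go.py 0.4225 0.3415 0.2
```

```text
t 1.35 pos [ 0.4503 -0.1161  0.231 ] xang 10.21 toolz [-0.e+00 -1.e-04 -1.e+00] F [-0.49 -0.71  0.08] w 1.002 g 0.0 q [-0.41 -0.35  1.97 -0.    1.52  0.98]
shift in full scales [ 0.449 -3.794  0.258]
turn [0.    0.    0.002]
```

Call:
move_arm --plan '[[[0.056, -0.47, 0, 0, 0, 0, 0], [0.056, -0.47, 0, 0, 0, 0, 0], [0.056, -0.47, 0, 0, 0, 0, 0], [0.056, -0.47, 0, 0, 0, 0, 0], [0.056, -0.47, 0, 0, 0, 0, 0], [0.056, -0.47, 0.05, 0, 0, 0, 0], [0.056, -0.47, 0.1, 0, 0, 0, 0], [0.056, -0.47, 0.1, 0, 0, 0, 0], [0, 0, 0, 0, 0, 0, 0], [0, 0, 0, 0, 0, 0, 0]]]'

```text
time: 2.6
tool_pos: [0.4225, 0.3354, 0.2008]
tool_rot: [0.0, 0.996, 0.089, -0.0]
contact_force: [-0.6, -0.6, -0.8]
gripper_width: 1.001
grasp_force: 0.0
```

```bash
python3 go.py 0.4225 0.3415 0.048
```

```text
t 2.6 pos [0.4225 0.3354 0.2008] xang 10.24 toolz [-7.e-04 -1.e-03 -1.e+00] F [-0.63 -0.57 -0.8 ] w 1.001 g 0.0 q [ 0.53 -0.13  1.84 -0.    1.43  1.93]
shift in full scales [ 0.01  -0.051  1.274]
turn [0.005 0.006 0.005]
```

Call:
move_arm --plan '[[[0.01, -0.05, 0.3, 0, 0, 0, 0], [0, 0, 0.3, 0, 0, 0, 0], [0, 0, 0.25, 0, 0, 0, 0], [0, 0, 0.2, 0, 0, 0, 0], [0, 0, 0.15, 0, 0, 0, 0], [0, 0, 0.1, 0, 0, 0, 0], [0, 0, 0, 0, 0, 0, 0], [0, 0, 0, 0, 0, 0, 0], [0, 0, 0, 0, 0, 0, 0], [0, 0, 0, 0, 0, 0, 0]]]'

```text
time: 3.85
tool_pos: [0.4233, 0.3421, 0.046]
tool_rot: [-0.0, 0.996, 0.089, 0.001]
contact_force: [0.6, -1.4, 0.6]
gripper_width: 1.0
grasp_force: 0.0
```

```bash
python3 go.py 0.4225 0.3415 0.045
python3 - <<'E'
from h import *
f=grab('scene');cv2.imwrite('pics/c2.png',cv2.resize(f['pixels'][180:360,120:320],None,fx=3,fy=3,interpolation=cv2.INTER_CUBIC))
E
```

```text
t 3.85 pos [0.4233 0.3421 0.046 ] xang 10.23 toolz [ 1.e-03  6.e-04 -1.e+00] F [ 0.63 -1.45  0.61] w 1.0 g 0.0 q [ 0.54  0.05  1.94 -0.    1.15  1.94]
shift in full scales [-0.007  0.004  0.008]
turn [-0.003 -0.007  0.003]
```

View pics/c2.png

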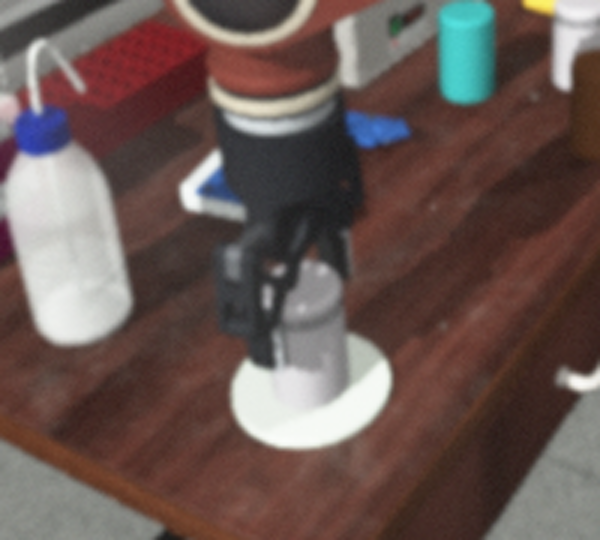

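The fingers straddle the jacket: near finger at crop (262,320), far one at (345,255), jacket between them at (310,290), brim flat on the table. Closing now.

Call:
move_arm --plan '[[[0, 0, 0, 0, 0, 0, 1], [0, 0, 0, 0, 0, 0, 1], [0, 0, 0, 0, 0, 0, 1], [0, 0, 0, 0, 0, 0, 1], [0, 0, 0, 0, 0, 0, 1], [0, 0, 0, 0, 0, 0, 1], [0, 0, 0, 0, 0, 0, 1], [0, 0, 0, 0, 0, 0, 1], [0, 0, 0, 0, 0, 0, 1], [0, 0, 0, 0, 0, 0, 1]]]'

```text
time: 5.15
tool_pos: [0.4232, 0.3421, 0.0458]
tool_rot: [-0.0, 0.996, 0.089, 0.0]
contact_force: [-0.7, 2.0, 4.4]
gripper_width: 0.599
grasp_force: 63.3
```

```bash
python3 go.py 0.437 0.115 0.046
```

```text
t 5.15 pos [0.4232 0.3421 0.0458] xang 10.22 toolz [ 6.e-04  7.e-04 -1.e+00] F [-0.68  2.    4.4 ] w 0.599 g 63.3 q [0.54 0.05 1.94 0.   1.15 1.94]
shift in full scales [-0.222  1.883 -0.003]
turn [-0.004 -0.005  0.002]
```

Call:
move_arm --plan '[[[-0.011, 0.05, 0, 0, 0, 0, 1], [-0.011, 0.1, 0, 0, 0, 0, 1], [-0.011, 0.1, 0, 0, 0, 0, 1], [-0.011, 0.1, 0, 0, 0, 0, 1], [-0.011, 0.1, 0, 0, 0, 0, 1], [-0.011, 0.1, 0, 0, 0, 0, 1], [-0.011, 0.1, 0, 0, 0, 0, 1], [-0.011, 0.1, 0, 0, 0, 0, 1], [-0.011, 0.1, 0, 0, 0, 0, 1], [-0.011, 0.1, 0, 0, 0, 0, 1]]]'

```text
time: 6.4
tool_pos: [0.4304, 0.2268, 0.0458]
tool_rot: [-0.001, 0.996, 0.089, 0.0]
contact_force: [-0.3, 4.9, 6.1]
gripper_width: 0.598
grasp_force: 63.5
```

```bash
python3 go.py 0.437 0.115 0.046
```

```text
t 6.4 pos [0.4304 0.2268 0.0458] xang 10.17 toolz [ 6.0e-04  1.3e-03 -1.0e+00] F [-0.27  4.87  6.08] w 0.598 g 63.5 q [ 0.33 -0.09  2.08  0.    1.15  1.72]
shift in full scales [-0.11   0.927 -0.003]
turn [-0.008 -0.006 -0.003]
```

Call:
move_arm --plan '[[[-0.011, 0.1, 0, 0, 0, 0, 1], [-0.011, 0.1, 0, 0, 0, 0, 1], [-0.011, 0.1, 0, 0, 0, 0, 1], [-0.011, 0.1, 0, 0, 0, 0, 1], [-0.011, 0.1, 0, 0, 0, 0, 1], [-0.011, 0.1, 0, 0, 0, 0, 1], [-0.011, 0.1, 0, 0, 0, 0, 1], [-0.011, 0.1, 0, 0, 0, 0, 1], [-0.011, 0.1, 0, 0, 0, 0, 1], [-0.011, 0, 0, 0, 0, 0, 1]]]'

```text
time: 7.65
tool_pos: [0.4371, 0.1172, 0.0458]
tool_rot: [0.001, 0.996, 0.088, 0.001]
contact_force: [3.8, 0.2, 4.3]
gripper_width: 0.601
grasp_force: 63.4
```

```bash
python3 go.py 0.5815 0.1415 0.046
python3 - <<'E'
from h import *
f=grab('scene');g=grab('top')
a=cv2.resize(f['pixels'][180:280,160:290],(520,400),interpolation=cv2.INTER_CUBIC)
b=cv2.resize(g['pixels'][130:270,170:268],(280,400),interpolation=cv2.INTER_CUBIC)
cv2.imwrite('pics/c3.png',np.hstack([a,b]))
E
```

```text
t 7.65 pos [0.4371 0.1172 0.0458] xang 10.14 toolz [ 0.0025 -0.001  -1.    ] F [3.78 0.15 4.25] w 0.601 g 63.4 q [ 0.1  -0.18  2.16 -0.    1.16  1.49]
shift in full scales [1.22e+00 1.30e-02 1.00e-03]
turn [ 0.01  -0.015 -0.007]
```

View pics/c3.png

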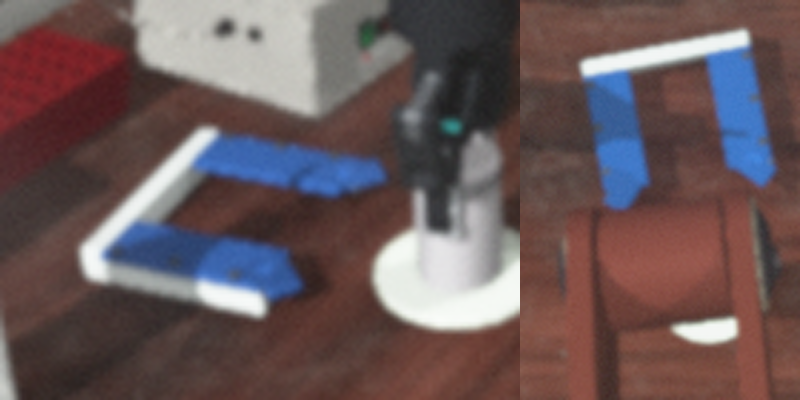

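The pair stands upright before the open side of the fork. Its brim (left crop (440,290)) is clear of the prong tips at (385,175) and (300,285), and the jacket is on the centre line. Pushing in now.

Call:
move_arm --plan '[[[0.05, 0, 0, 0, 0, 0, 1], [0.1, 0.002, 0, 0, 0, 0, 1], [0.1, 0.002, 0, 0, 0, 0, 1], [0.1, 0.002, 0, 0, 0, 0, 1], [0.1, 0.002, 0, 0, 0, 0, 1], [0.1, 0.002, 0, 0, 0, 0, 1], [0.1, 0.002, 0, 0, 0, 0, 1], [0.1, 0.002, 0, 0, 0, 0, 1], [0.1, 0, 0, 0, 0, 0, 1], [0, 0, 0, 0, 0, 0, 1]]]'

```text
time: 9.0
tool_pos: [0.536, 0.1346, 0.0459]
tool_rot: [0.001, 0.996, 0.089, -0.002]
contact_force: [-4.0, -0.6, 11.9]
gripper_width: 0.6
grasp_force: 63.5
```

```bash
python3 go.py 0.5815 0.1415 0.046
```

```text
t 9.0 pos [0.536  0.1346 0.0459] xang 10.25 toolz [-0.0041 -0.0016 -1.    ] F [-3.98 -0.64 11.89] w 0.6 g 63.5 q [ 0.11  0.08  1.92 -0.    1.15  1.5 ]
shift in full scales [ 0.383  0.011 -0.003]
turn [0.006 0.029 0.006]
```

Call:
move_arm --plan '[[[0.06, 0.002, 0, 0, 0, 0, 1], [0.06, 0.002, 0, 0, 0, 0, 1], [0.06, 0.002, 0, 0, 0, 0, 1], [0.06, 0.002, 0, 0, 0, 0, 1], [0.05, 0.002, 0, 0, 0, 0, 1], [0.04, 0, 0, 0, 0, 0, 1], [0.03, 0, 0, 0, 0, 0, 1], [0.02, 0, 0, 0, 0, 0, 1], [0, 0, 0, 0, 0, 0, 1], [0, 0, 0, 0, 0, 0, 1]]]'

```text
time: 10.25
tool_pos: [0.5795, 0.1413, 0.0459]
tool_rot: [0.001, 0.996, 0.089, -0.004]
contact_force: [-9.3, -1.9, 15.5]
gripper_width: 0.594
grasp_force: 63.7
```

```bash
python3 go.py 0.5815 0.1415 0.046
python3 - <<'E'
from h import *
f=grab('scene')
cv2.imwrite('pics/c4.png',cv2.resize(f['pixels'][160:280,160:320],None,fx=5,fy=5,interpolation=cv2.INTER_CUBIC))
E
```

```text
t 10.25 pos [0.5795 0.1413 0.0459] xang 10.26 toolz [-0.0073 -0.0021 -1.    ] F [-9.26 -1.92 15.48] w 0.594 g 63.7 q [ 0.12  0.17  1.81 -0.    1.16  1.51]
shift in full scales [ 0.017  0.001 -0.001]
turn [0.005 0.05  0.007]
```

View pics/c4.png

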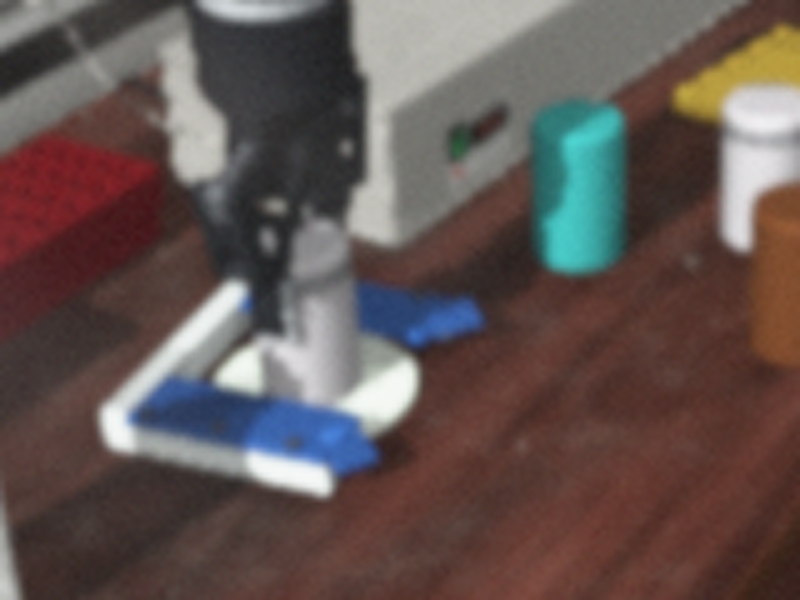

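The brim (crop (320,380)) lies well under both prongs, near the back bar, and the fingers are above the prongs. Pulling straight up.

Call:
move_arm --plan '[[[0, 0, -0.02, 0, 0, 0, 1], [0, 0, -0.04, 0, 0, 0, 1], [0, 0, -0.04, 0, 0, 0, 1], [0, 0, -0.05, 0, 0, 0, 1], [0, 0, -0.05, 0, 0, 0, 1], [0, 0, -0.05, 0, 0, 0, 1], [0, 0, -0.05, 0, 0, 0, 1], [0, 0, -0.05, 0, 0, 0, 1], [0, 0, -0.05, 0, 0, 0, 1], [0, 0, 0, 0, 0, 0, 1]]]'

```text
time: 11.55
tool_pos: [0.5834, 0.1423, 0.0949]
tool_rot: [-0.0, 0.996, 0.089, 0.002]
contact_force: [0.5, 0.2, -4.0]
gripper_width: 0.6
grasp_force: 63.9
```

```bash
python3 go.py 0.5815 0.1415 0.20
```

```text
t 11.55 pos [0.5834 0.1423 0.0949] xang 10.21 toolz [ 3.6e-03  9.0e-04 -1.0e+00] F [ 0.47  0.24 -3.95] w 0.6 g 63.9 q [0.12 0.11 1.79 0.   1.24 1.51]
shift in full scales [-0.014  0.004 -0.876]
turn [-0.002 -0.025  0.001]
```

Call:
move_arm --plan '[[[0, 0, -0.05, 0, 0, 0, 1], [0, 0, -0.05, 0, 0, 0, 1], [0, 0, -0.06, 0, 0, 0, 1], [0, 0, -0.08, 0, 0, 0, 1], [0, 0, -0.12, 0, 0, 0, 1], [0, 0, -0.15, 0, 0, 0, 1], [0, 0, -0.15, 0, 0, 0, 1], [0, 0, -0.1, 0, 0, 0, 1], [0, 0, -0.1, 0, 0, 0, 1], [0, 0, 0, 0, 0, 0, 1]]]'

```text
time: 12.8
tool_pos: [0.5827, 0.1421, 0.1979]
tool_rot: [-0.0, 0.996, 0.089, 0.001]
contact_force: [0.1, 0.1, -2.5]
gripper_width: 0.595
grasp_force: 64.1
```

```bash
python3 go.py 0.4985 -0.295 0.20
python3 - <<'E'
from meas import *
f=grab('scene')
cv2.imwrite('pics/c5.png',cv2.resize(f['pixels'][100:280,150:370],None,fx=3,fy=3,interpolation=cv2.INTER_CUBIC))
# tray from scene camera too: yellow floor
W=world(f);hsv=cv2.cvtColor(f['pixels'],cv2.COLOR_BGR2HSV)
for n,f in(('scene',f),('top',load('top'))):
    W=world(f);hsv=cv2.cvtColor(f['pixels'],cv2.COLOR_BGR2HSV)
    m=blob((hsv[...,0]>20)&(hsv[...,0]<35)&(hsv[...,1]>130)&(hsv[...,2]>90))
    p=rep('tray '+n,W,m); r=cv2.minAreaRect(p[np.isfinite(p[:,0])][:,:2].astype(np.float32)); print(r)
    for a in(0,1): print(np.nanpercentile(p[:,a],[2,98]).round(4))
E
```

```text
t 12.8 pos [0.5827 0.1421 0.1979] xang 10.22 toolz [ 2.2e-03  2.0e-04 -1.0e+00] F [ 0.09  0.12 -2.51] w 0.595 g 64.1 q [ 0.12  0.01  1.71 -0.    1.42  1.51]
shift in full scales [-1.337  3.46  -0.02 ]
turn [ 0.001 -0.015  0.002]
tray scene 658 mean [ 0.4939 -0.3052  0.0035] med z 0.0027 min [ 0.424 -0.396 -0.004] max [ 0.582 -0.216  0.012]
((0.5024685263633728, -0.3068627715110779), (0.16681919991970062, 0.15019483864307404), 82.60095977783203)
[0.4282 0.5672]
[-0.383  -0.2195]
tray top 2733 mean [ 0.4977 -0.2936  0.0054] med z 0.005 min [ 0.423 -0.372 -0.004] max [ 0.575 -0.219  0.019]
((0.49854138493537903, -0.2953141927719116), (0.13969606161117554, 0.13757246732711792), 82.33959197998047)
[0.4315 0.5642]
[-0.3604 -0.2256]
```

View pics/c5.png

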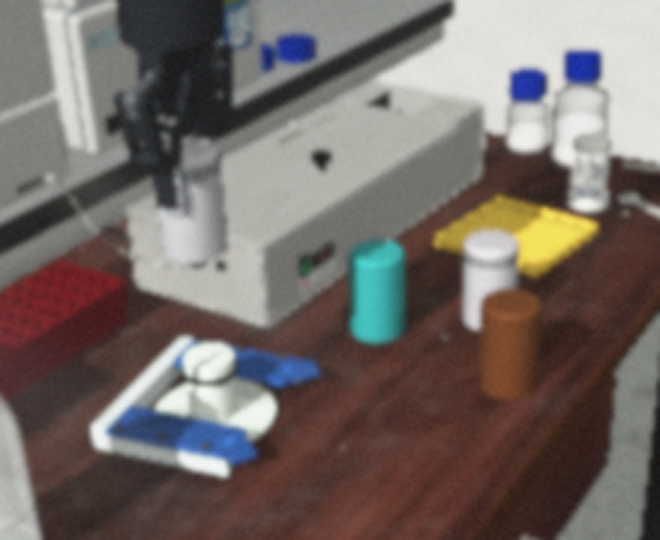

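The jacket came off, seen at crop (195,215). The liner stays flat on the table in the fork, plug at (210,365) and brim under the prongs. The tray is at (515,235), centre about (0.498, -0.2945). Carrying the jacket there at height.

Call:
move_arm --plan '[[[-0.25, 0.2, 0, 0, 0, 0, 1], [-0.25, 0.38, 0, 0, 0, 0, 1], [-0.25, 0.4, 0, 0, 0, 0, 1], [-0.2, 0.45, 0, 0, 0, 0, 1], [-0.15, 0.45, 0, 0, 0, 0, 1], [-0.1, 0.45, 0, 0, 0, 0, 1], [-0.08, 0.45, 0, 0, 0, 0, 1], [-0.06, 0.38, 0, 0, 0, 0, 1], [0, 0.3, 0, 0, 0, 0, 1], [0, 0, 0, 0, 0, 0, 1]]]'

```text
time: 14.1
tool_pos: [0.4969, -0.297, 0.1953]
tool_rot: [-0.001, 0.996, 0.087, -0.001]
contact_force: [-0.0, 0.3, -2.6]
gripper_width: 0.594
grasp_force: 64.2
```

```bash
python3 go.py 0.498 -0.2945 0.06
python3 - <<'E'
from meas import *
f=load('top');W=world(f);c=np.array([.498,-.2945])
m=(np.abs(W[...,0]-c[0])<.045)&(np.abs(W[...,1]-c[1])<.045)
print('floor z',np.nanmedian(W[m][:,2]),'table near',np.nanmedian(W[(np.abs(W[...,0]-.4)<.012)&(np.abs(W[...,1]+.3)<.04)][:,2]))
g=grab('scene');W=world(g);t=manip.state()['tool_pos']
print('jacket', [ (np.nanmin(W[q][:,2]),np.nanmedian(W[q][:,1])) for q in [(np.hypot(W[...,0]-t[0],W[...,1]-t[1])<.032)&(W[...,2]>.06)]], W[...,2].shape)
E
```

```text
t 14.1 pos [ 0.4969 -0.297   0.1953] xang 10.04 toolz [-1.5e-03  9.0e-04 -1.0e+00] F [-0.04  0.33 -2.6 ] w 0.594 g 64.2 q [-0.67 -0.03  1.76 -0.    1.42  0.73]
shift in full scales [ 0.015 -0.018  1.128]
turn [-0.008  0.009 -0.019]
floor z 0.004885449038914655 table near 0.0006756521657116934
jacket [(np.float64(0.15295471827626986), np.float64(-0.27667869545981305))] (420, 560)
```

Call:
move_arm --plan '[[[0.015, -0.018, 0.1, 0, 0, 0, 1], [0, 0, 0.2, 0, 0, 0, 1], [0, 0, 0.2, 0, 0, 0, 1], [0, 0, 0.2, 0, 0, 0, 1], [0, 0, 0.2, 0, 0, 0, 1], [0, 0, 0.15, 0, 0, 0, 1], [0, 0, 0.08, 0, 0, 0, 1], [0, 0, 0.05, 0, 0, 0, 1], [0, 0, 0, 0, 0, 0, 1], [0, 0, 0, 0, 0, 0, 1]]]'

```text
time: 15.4
tool_pos: [0.4994, -0.2932, 0.0558]
tool_rot: [0.001, 0.996, 0.089, 0.001]
contact_force: [0.6, -0.6, -2.7]
gripper_width: 0.596
grasp_force: 64.2
```

```bash
python3 go.py 0.498 -0.2945 0.0455
```

```text
t 15.4 pos [ 0.4994 -0.2932  0.0558] xang 10.21 toolz [ 0.0013 -0.001  -1.    ] F [ 0.65 -0.63 -2.72] w 0.596 g 64.2 q [-0.66  0.12  1.85  0.    1.17  0.73]
shift in full scales [-0.013  0.009  0.086]
turn [ 0.008 -0.007  0.002]
```

Call:
move_arm --plan '[[[-0.01, 0.008, 0.02, 0, 0, 0, 1], [0, 0, 0.02, 0, 0, 0, 1], [0, 0, 0.01, 0, 0, 0, 1], [0, 0, 0.01, 0, 0, 0, 1], [0, 0, 0.01, 0, 0, 0, 1], [0, 0, 0.005, 0, 0, 0, 1], [0, 0, 0.005, 0, 0, 0, 1], [0, 0, 0, 0, 0, 0, 1], [0, 0, 0, 0, 0, 0, 1], [0, 0, 0, 0, 0, 0, 1]]]'

```text
time: 16.65
tool_pos: [0.4979, -0.2939, 0.0454]
tool_rot: [0.0, 0.996, 0.089, 0.0]
contact_force: [0.5, 0.3, -3.4]
gripper_width: 0.596
grasp_force: 64.2
```

```bash
python3 go.py 0.498 -0.2945 0.0455
```

```text
t 16.65 pos [ 0.4979 -0.2939  0.0454] xang 10.22 toolz [ 1.e-04 -0.e+00 -1.e+00] F [ 0.5   0.29 -3.4 ] w 0.596 g 64.2 q [-0.66  0.13  1.86  0.    1.15  0.73]
shift in full scales [ 0.     0.005 -0.001]
turn [ 0.    -0.     0.002]
```

Call:
move_arm --plan '[[[0, 0, 0.005, 0, 0, 0, 1], [0, 0, 0.005, 0, 0, 0, 1], [0, 0, 0.005, 0, 0, 0, 1], [0, 0, 0.005, 0, 0, 0, 1], [0, 0, 0, 0, 0, 0, 1], [0, 0, 0, 0, 0, 0, 1], [0, 0, 0, 0, 0, 0, 1], [0, 0, 0, 0, 0, 0, 1], [0, 0, 0, 0, 0, 0, 1], [0, 0, 0, 0, 0, 0, 1]]]'

```text
time: 17.9
tool_pos: [0.4981, -0.294, 0.0449]
tool_rot: [-0.0, 0.996, 0.089, -0.0]
contact_force: [-5.6, 3.2, 10.4]
gripper_width: 0.597
grasp_force: 65.3
```

The jacket touched the tray floor. Easing the press slightly, then opening.

Call:
move_arm --plan '[[[0, 0, -0.008, 0, 0, 0, 1], [0, 0, 0, 0, 0, 0, 0.3], [0, 0, 0, 0, 0, 0, 0.2], [0, 0, 0, 0, 0, 0, 0.1], [0, 0, 0, 0, 0, 0, 0], [0, 0, 0, 0, 0, 0, 0], [0, 0, 0, 0, 0, 0, 0], [0, 0, 0, 0, 0, 0, 0], [0, 0, 0, 0, 0, 0, 0], [0, 0, 0, 0, 0, 0, 0]]]'

```text
time: 19.15
tool_pos: [0.4978, -0.2939, 0.0439]
tool_rot: [0.0, 0.996, 0.089, 0.0]
contact_force: [-0.1, -0.6, 0.4]
gripper_width: 0.999
grasp_force: 0.0
```

Call:
move_arm --plan '[[[0, 0, -0.05, 0, 0, 0, 0], [0, 0, -0.1, 0, 0, 0, 0], [0, 0, -0.15, 0, 0, 0, 0], [0, 0, -0.2, 0, 0, 0, 0], [0, 0, -0.2, 0, 0, 0, 0], [0, 0, -0.2, 0, 0, 0, 0], [0, 0, -0.2, 0, 0, 0, 0], [-0.1, 0, -0.1, 0, 0, 0, 0], [0, 0, 0, 0, 0, 0, 0], [0, 0, 0, 0, 0, 0, 0]]]'

```text
time: 20.4
tool_pos: [0.4854, -0.2957, 0.187]
tool_rot: [-0.001, 0.996, 0.089, -0.0]
contact_force: [-0.3, 0.0, 0.0]
gripper_width: 1.008
grasp_force: 0.0
```

```bash
python3 go.py
python3 - <<'E'
from meas import *
f=grab('scene')
cv2.imwrite('pics/c6.png',cv2.resize(f['pixels'][130:280,170:370],None,fx=4,fy=4,interpolation=cv2.INTER_CUBIC))
W=world(f);z=W[...,2]
m=(np.hypot(W[...,0]-.498,W[...,1]+.294)<.035)&(z>.075)&(z<.1)
rep('jacket top',W,m)
E
```

```text
t 20.4 pos [ 0.4854 -0.2957  0.187 ] xang 10.19 toolz [-1.e-03  9.e-04 -1.e+00] F [-0.28  0.04  0.  ] w 1.008 g 0.0 q [-0.68 -0.05  1.79  0.    1.4   0.71]
jacket top 121 mean [ 0.4932 -0.2845  0.0836] med z 0.0851 min [ 0.472 -0.316  0.075] max [ 0.521 -0.264  0.088]
```

View pics/c6.png

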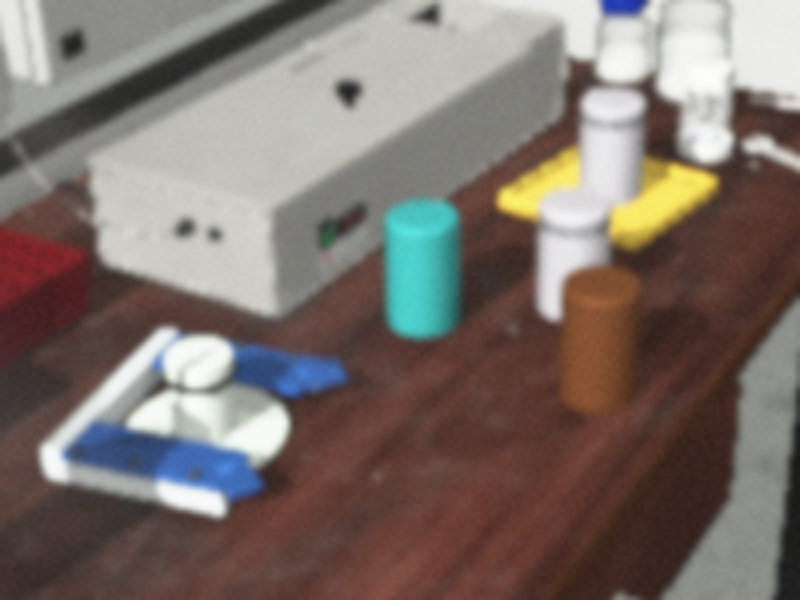

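The jacket stands upright in the middle of the tray at crop (612,145). The liner stays in the fork at (210,410), the look-alikes are untouched, and the gripper is clear.

```bash
python3 -c "
from plant import manip
print(manip.job_done())"
```

```text
the job is handed in; nothing more can be done
None
```

The jacket is stripped and stands mouth down in the middle of the yellow tray, the liner is still flat in the fork, and the job is handed in at about 20 s of the 58 s allowed; no verdict was returned.

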